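# Stroke the drum's vent flaps shut

### The job

The sterilising drum is out of the oven: close its six blue vent flaps by running your fingertips lightly round the row on the lid, beginning at the yellow dot and folding the flaps flat one after another in the order of the row, counter-clockwise seen from above. Press gently and do not shove, tip or lift the drum; leave the lid's knob untouched and the bottle, cup and tray where they are.

Things in the scene. Friction and masses are not known exactly. Their poses are not given: they have to be found in the camera images.
- drum: Round stainless sterilising drum standing loose on the bench, packed with instruments, about 3 kg: 220 mm across its lid, 120 mm tall. Origin at the centre of its underside, z up. The lid belongs to it. It slides if shoved sideways with more than roughly 12 N.
- lid_center (a point): Centre of the drum lid's flat top face, 120 mm above the bench.
- lid_knob: Black knob in the middle of the lid, 34 mm across, standing 28 mm above the lid's top. Origin at its foot, on the lid's centre. It is fixed to the lid.
- yellow_dot (a point): Flat yellow dot, 18 mm across, on the lid's top face, 80 mm from the lid's centre, 32 degrees round the lid before vent 0: it marks the beginning of the row of flaps. The lid is bare there and on round the 180 degrees that carry no flaps.
- vent0 (a point): Centre of vent 0, a 16 mm dark round patch on the lid's flat top face, 80 mm from the lid's centre, the first after the yellow dot. Flap 0 covers it when closed.
- vent1 (a point): Centre of vent 1, a 16 mm dark round patch on the lid's flat top face, 80 mm from the lid's centre, 36 degrees counter-clockwise (seen from above) on from vent 0. Flap 1 covers it when closed.
- vent2 (a point): Centre of vent 2, a 16 mm dark round patch on the lid's flat top face, 80 mm from the lid's centre, 36 degrees counter-clockwise (seen from above) on from vent 1. Flap 2 covers it when closed.
- vent3 (a point): Centre of vent 3, a 16 mm dark round patch on the lid's flat top face, 80 mm from the lid's centre, 36 degrees counter-clockwise (seen from above) on from vent 2. Flap 3 covers it when closed.
- vent4 (a point): Centre of vent 4, a 16 mm dark round patch on the lid's flat top face, 80 mm from the lid's centre, 36 degrees counter-clockwise (seen from above) on from vent 3. Flap 4 covers it when closed.
- vent5 (a point): Centre of vent 5, a 16 mm dark round patch on the lid's flat top face, 80 mm from the lid's centre, 36 degrees counter-clockwise (seen from above) on from vent 4. Flap 5 covers it when closed.
- flap0 (a joint): Blue flap of vent 0: 26 mm along the row, 24 mm across, 3 mm thick. Hinge radial, 13 mm before the vent's centre (towards the dot), 2 mm above the lid. Rad: 0 = closed, flat over the vent, upper face 3.5 mm above the lid; 1.57 upright; stop at 2.0. Folds shut counter-clockwise. Stiff hinge (0.006 N m): stays where left; folds easily by its upper part.
- flap1 (a joint): Blue flap of vent 1: 26 mm along the row, 24 mm across, 3 mm thick. Hinge radial, 13 mm before the vent's centre (towards the dot), 2 mm above the lid. Rad: 0 = closed, flat over the vent, upper face 3.5 mm above the lid; 1.57 upright; stop at 2.0. Folds shut counter-clockwise. Stiff hinge (0.006 N m): stays where left; folds easily by its upper part.
- flap2 (a joint): Blue flap of vent 2: 26 mm along the row, 24 mm across, 3 mm thick. Hinge radial, 13 mm before the vent's centre (towards the dot), 2 mm above the lid. Rad: 0 = closed, flat over the vent, upper face 3.5 mm above the lid; 1.57 upright; stop at 2.0. Folds shut counter-clockwise. Stiff hinge (0.006 N m): stays where left; folds easily by its upper part.
- flap3 (a joint): Blue flap of vent 3: 26 mm along the row, 24 mm across, 3 mm thick. Hinge radial, 13 mm before the vent's centre (towards the dot), 2 mm above the lid. Rad: 0 = closed, flat over the vent, upper face 3.5 mm above the lid; 1.57 upright; stop at 2.0. Folds shut counter-clockwise. Stiff hinge (0.006 N m): stays where left; folds easily by its upper part.
- flap4 (a joint): Blue flap of vent 4: 26 mm along the row, 24 mm across, 3 mm thick. Hinge radial, 13 mm before the vent's centre (towards the dot), 2 mm above the lid. Rad: 0 = closed, flat over the vent, upper face 3.5 mm above the lid; 1.57 upright; stop at 2.0. Folds shut counter-clockwise. Stiff hinge (0.006 N m): stays where left; folds easily by its upper part.
- flap5 (a joint): Blue flap of vent 5: 26 mm along the row, 24 mm across, 3 mm thick. Hinge radial, 13 mm before the vent's centre (towards the dot), 2 mm above the lid. Rad: 0 = closed, flat over the vent, upper face 3.5 mm above the lid; 1.57 upright; stop at 2.0. Folds shut counter-clockwise. Stiff hinge (0.006 N m): stays where left; folds easily by its upper part.
- bottle: Amber bottle with a black cap, 64 mm across, 160 mm tall, loose, origin at the centre of its underside.
- cup: Open steel cup, 76 mm across the rim, 85 mm tall, loose, origin at the centre of its underside.
- tray: Shallow perforated steel tray, 120 x 220 x 20 mm, lying loose, origin at the centre of its underside.
Things that resemble listed ones, but are neither listed nor needed, are in the scene too. There is more than one size of the drum; the one meant has the size given above.

How it is judged:
By the outcome, as a careful person would: the job done as asked, in the order asked, and still so for the second after the job is handed in, with the robot touching nothing.
It also fails if it takes over 54 s, if anything falls off the work surface, if the arm or the gripper's body presses on something with over 40 N, if the wrist force passes 120 N, or if a joint passes its speed limit or range.

### The arm

A 7-joint arm with a two-finger parallel gripper is mounted at the origin on the work surface. World frame = base frame: x ahead of the robot, y to its left, z up, the work surface at z = 0. Lengths are in m, angles in rad, forces in N, time in s.
With the tool pointing down it reaches from about 0.425 to 0.875 m from the base axis. Payload 4.7 kg.
Tool frame: the origin (TCP) lies midway between the tips of the shut fingers; the grasp point (between the pads) lies behind it (bot.grasp_offset is the z of the grasp point in the tool frame, in m); z points along the fingers, y is the line along which they close (so a half turn about z gives the same grasp; the last joint's range is limited). The gripper opens to 87 mm and grips with 3 to 60 N. Pads are 19 mm wide; open, the fingers measure 117 mm over their backs; the gripper's body (75 mm by 190 mm) begins 51 mm behind the grasp point.
Start: joints at [1.121, 0.321, -0.07, 1.45, 0.023, 1.371, -0.057], TCP at [0.291, -0.581, 0.183] pointing down, gripper open.
Joint ranges: [-2.86, 2.86], [-0.3, 2.09], [-1.38, 1.24], [0.06, 2.45], [-1.56, 4.7], [0.09, 2.05], [-2.69, 2.69]. Speed limits (rad/s): [2.57, 2.57, 3.14, 3.14, 3.14, 3.14, 3.14].

### API

Orientations are given as a rotation vector (axis times angle).
In Python, from workcell import bot gives the robot as it stands. The module is installed in compiled form; this text tells all that it offers.
- The arm moves only by the tool arm_command, never from a script. Its argument "increments" is a list that holds one entry, the list of rows, each a list of 6 numbers: the shift along the tool's x, y, z in units of 30 mm (1.0 is 30 mm), then the turn, a rotation vector about the tool's x, y, z in units of 5 degrees (1.0 is 5 degrees). In form: [[[tx, ty, tz, rx, ry, rz], ...]]. A call has 1 to 12 rows; each row is the pose to reach, as a shift and turn from the pose commanded when the call began, along the tool's axes at that moment; what a row does not reach only later rows make up. A row lasts 1/8 s, in which the tool goes at most 62.5 mm and 10.7 degrees, less where a joint would pass 70% of its speed; a pose out of reach is approached as far as the arm can. A call with a gripper value outside its range is refused whole. "claw" is the opening in per cent of the stroke, from 0 (shut) to 100 (fully open), set as the call begins (left out, the last holds). The fingers move at their own pace and stop on an object; "squeeze" is the grip in N (left out, the last holds). Time passes only in rows, so rows that repeat a pose let the fingers close. It gives the time, the measured TCP pose, the force, the opening and the grip force at its end, in the units of the state.
- bot.get_state(): the state, without advancing time (a new reading comes with each control period).
- bot.capture(name): name is "side" or "top" or "wrist"; returns the picture (480x640x3 uint8, red, green, blue); there is no depth.
- bot.camera_params(name): a dict with "fov_y" (degrees; the focal length in pixels is half the picture's height over the tangent of half this angle, whatever the lens; pixels are square), "cx", "cy" (the principal point, pixels), "cam_to_world" (4x4, takes a point from camera to world coordinates); the wrist camera has in their place "hand_eye" (4x4, takes a point from camera to tool coordinates, whose origin is the TCP and whose axes are the flange's). Camera axes: x right, y down, z forward; pixel columns grow to the right and rows downward; lengths in m; the calibration is good to about 2 mm. A picture is of the moment at which its call begins: read the wrist's pose just before it. camera_params takes no time and is no camera call.
- bot.job_done(): hands the job in; it is judged then, once.
The state is a dict: "clock": time; "joints": joint angles; "joint_vel": joint speeds; "tau": joint torques, N m; "eef_pos": TCP position; "eef_rot": TCP orientation; "force": force on the tool from outside, world axes, zero at the start; "torque": the same for the moment, N m; "finger_gap": finger opening in m; "grasp_force": force on a finger pad.
Only numpy, scipy, OpenCV 4.12 (cv2) and the standard library are available. Lean on these libraries where they do the work, as an engineer would, in place of code of your own. Each camera call takes 0.05 s, during which the arm holds its last target. There are 200 camera calls.

## Working session

There is one attempt and no reset: what is moved stays moved. The work goes in short steps, Python scripts to look and compute and a tool call to move; the robot and the scene stay as the last step left them, time stands still between calls to the robot, and variables do not carry over. Pictures are saved under pics/ and viewed, at most 12 in all, crops included, and the job is handed in when it is done.

Besides the shell and the picture viewer there is one more tool, called as name(argument=value, ...) on one line, values as JSON. arm_command: Moves the arm, as the interface text tells. Its arguments: {"type":"object","properties":{"increments":{"type":"array","items":{"type":"array","items":{"type":"array","items":{"type":"number"}}}},"claw":{"type":"number"},"squeeze":{"type":"number"}},"required":["increments"]}

```bash
mkdir -p pics; python3 - <<'E'
from workcell import bot
import cv2
for n in("top","side"):
    cv2.imwrite(f"pics/{n}0.png",bot.capture(n)[:,:,::-1]); p=bot.camera_params(n); print(n,p)
print(bot.get_state(),bot.grasp_offset); print(bot.camera_params("wrist"))
E
```

```text
top {'fov_y': 47.08841686701737, 'cx': 322.62997099878146, 'cy': 237.47577165613987, 'cam_to_world': array([[-0.01303613, -0.99816738,  0.05909262,  0.50857891],
       [-0.99989894,  0.01334832,  0.00489132,  0.05113364],
       [-0.00567114, -0.05902289, -0.99824052,  1.28536736],
       [ 0.        ,  0.        ,  0.        ,  1.        ]])}
side {'fov_y': 42.661684898477304, 'cx': 320.56445250548524, 'cy': 231.81459635173564, 'cam_to_world': array([[ 0.99767591, -0.05152903,  0.04458181,  0.51602533],
       [-0.0680818 , -0.72731461,  0.68291898, -1.07786572],
       [-0.00276515, -0.68436702, -0.72913245,  1.30546824],
       [ 0.        ,  0.        ,  0.        ,  1.        ]])}
{'clock': 0.1, 'joints': array([ 1.12108711,  0.32173876, -0.07007665,  1.45154669,  0.02259032,
        1.37084034, -0.05688616]), 'joint_vel': array([-3.58649138e-05,  4.32500986e-04,  7.82684268e-04, -2.88473349e-03,
        1.10499030e-03, -8.05157790e-04,  1.63371304e-03]), 'tau': array([-2.68836202e-04, -4.92573130e+01, -4.06032633e-01, -3.13396919e+01,
       -6.41976669e-02,  3.95215326e-02,  5.76041998e-05]), 'eef_pos': array([ 0.29047577, -0.58083857,  0.18178064]), 'eef_rot': array([-3.05584954e+00, -7.21700489e-01,  7.64675631e-04]), 'force': array([ 0.2921678 , -0.17093721,  0.05732152]), 'torque': array([-0.01245397,  0.0193564 ,  0.039878  ]), 'grasp_force': 0.0, 'finger_gap': 0.08696287782089049} -0.0187
{'fov_y': 67.17368235294914, 'cx': 312.3999841244008, 'cy': 237.4769103137474, 'hand_eye': array([[-6.65987016e-04, -9.59854100e-01, -2.80498953e-01,
         7.68925591e-02],
       [ 9.99999654e-01, -4.99325903e-04, -6.65623767e-04,
        -1.00919662e-03],
       [ 4.98841310e-04, -2.80499299e-01,  9.59854101e-01,
        -2.01689535e-01],
       [ 0.00000000e+00,  0.00000000e+00,  0.00000000e+00,
         1.00000000e+00]])}
```

View pics/top0.png

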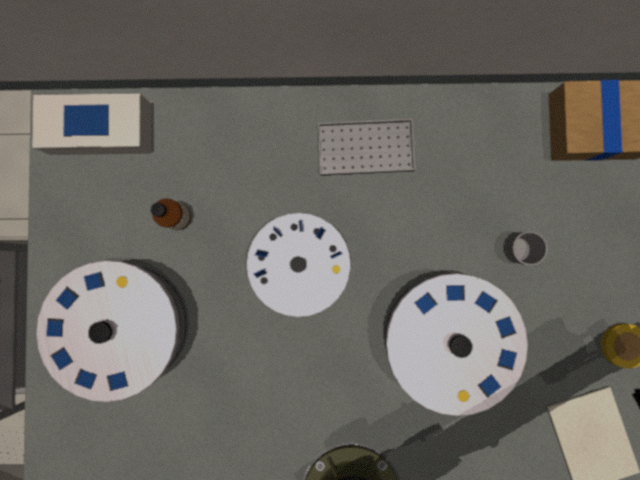

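View pics/side0.png

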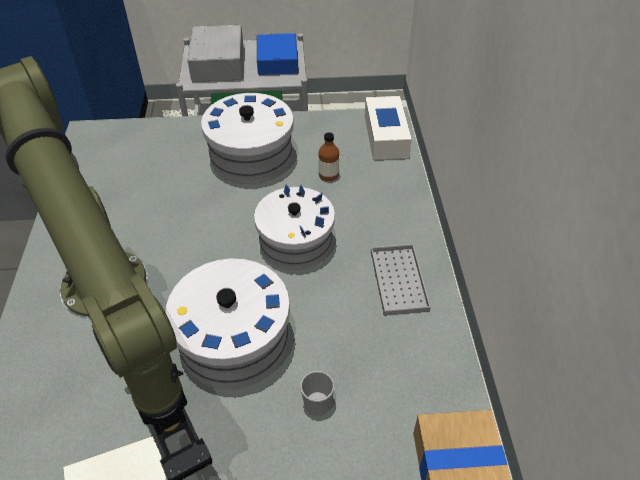

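The small middle drum (centre about (298,265) in the top view, about 220 mm across) is the one. Its yellow dot is at about (336,269), and the flaps stand open counter-clockwise from there. I'll enlarge it and move above it.

```bash
cat > h.py <<'E'
import numpy as np
from scipy.spatial.transform import Rotation as R
from workcell import bot
def ray(name,u,v,z,state=None):
    p=bot.camera_params(name); f=240/np.tan(np.radians(p["fov_y"]/2))
    if name=="wrist":
        T=np.eye(4);T[:3,:3]=R.from_rotvec(state["eef_rot"]).as_matrix();T[:3,3]=state["eef_pos"];M=T@p["hand_eye"]
    else: M=p["cam_to_world"]
    d=M[:3,:3]@[(u-p["cx"])/f,(v-p["cy"])/f,1]; o=M[:3,3]
    return o+d*(z-o[2])/d[2]
E
python3 - <<'E'
from h import *
import cv2
im=cv2.imread("pics/top0.png")
cv2.imwrite("pics/crop.png",cv2.resize(im[205:325,238:358],(600,600),interpolation=cv2.INTER_CUBIC))
g=cv2.cvtColor(im,cv2.COLOR_BGR2HSV)
lid=((g[...,2]>170)&(g[...,1]<40)).astype(np.uint8); lid[:,:235]=0;lid[:,362:]=0;lid[:205]=0;lid[325:]=0
c=max(cv2.findContours(lid,0,2)[0],key=cv2.contourArea); (u,v),r=cv2.minEnclosingCircle(c); print(u,v,r)
C=ray("top",u,v,.12); print("C",C, np.linalg.norm(ray("top",u+r,v,.12)-C))
y=((abs(g[...,0].astype(int)-24)<8)&(g[...,1]>120)); y[:,:235]=0;y[:,362:]=0;y[:205]=0;y[325:]=0
b,a=np.nonzero(y);print(a.mean(),b.mean(),len(a)); D=ray("top",a.mean(),b.mean(),.12);print(D,np.linalg.norm(D-C),np.degrees(np.arctan2(*(D-C)[1::-1])))
print(R.from_rotvec(bot.get_state()["eef_rot"]).as_matrix().round(3))
E
```

```text
298.04742431640625 264.4127197265625 51.082252502441406
C [0.52122246 0.10954937 0.12      ] 0.10795642866501648
335.7027027027027 268.86486486486484 37
[0.51078861 0.03010073 0.12      ] 0.08013083692176855 -97.48173765146969
[[ 0.894  0.447 -0.001]
 [ 0.447 -0.894  0.002]
 [-0.    -0.002 -1.   ]]
```

View pics/crop.png

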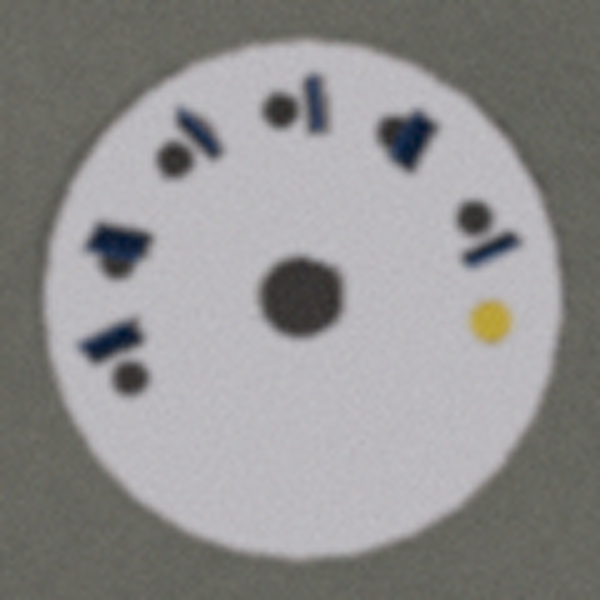

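The crop shows vent 0 just past the dot at crop (474,217), and the others run counter-clockwise to (130,378). All the flaps are open. I'll lift and cross with the fingers shut.

arm_command(increments=[[[0, 0, -2, 0, 0, 0], [0, 0, -4, 0, 0, 0], [1.4, -1.4, -4, 0, 0, 0.7], [2.8, -2.75, -4, 0, 0, 1.4], [4.2, -4.1, -4, 0, 0, 2.2], [5.6, -5.5, -4, 0, 0, 3], [7, -6.9, -4, 0, 0, 3.8], [8.4, -8.25, -4, 0, 0, 4.5], [9.8, -9.6, -4, 0, 0, 5.2], [11.2, -11, -4, 0, 0, 6], [13.3, -13, -4, 0, 0, 6.7], [15.4, -15.1, -4, 0, 0, 7.3]]], claw=0, squeeze=5)

```text
clock: 1.6
eef_pos: [0.485, -0.0161, 0.3025]
eef_rot: [3.129, -0.275, 0.0]
force: [1.2, -0.4, 0.4]
finger_gap: 0.0004
grasp_force: 0.0
```

arm_command(increments=[[[0, 0, 1.5, 0, 0, 0], [0, 0, 3, 0, 0, 0], [0, 0, 3.7, 0, 0, 0], [0, 0, 3.7, 0, 0, 0], [0, 0, 3.7, 0, 0, 0]]])

```text
clock: 2.22
eef_pos: [0.4855, -0.0179, 0.1928]
eef_rot: [3.13, -0.272, 0.002]
force: [-0.2, -0.0, 0.1]
finger_gap: 0.0005
grasp_force: 0.0
```

```bash
python3 - <<'E'
from h import *
import cv2
s=bot.get_state(); im=bot.capture("wrist"); cv2.imwrite("pics/w1.png",im[:,:,::-1])
print({k:s[k] for k in("clock","joints","eef_pos","force","finger_gap")}); print(R.from_rotvec(s["eef_rot"]).as_matrix().round(3))
E
```

```text
{'clock': 2.225, 'joints': array([ 0.60341496, -0.01568928, -0.60913841,  1.81186624, -0.00898766,
        1.34119066, -1.7476673 ]), 'eef_pos': array([ 0.48553637, -0.01792906,  0.19277615]), 'force': array([-0.20719802, -0.04326218,  0.0946511 ]), 'finger_gap': 0.0004617032079397378}
[[ 0.985 -0.172  0.001]
 [-0.172 -0.985 -0.   ]
 [ 0.001 -0.    -1.   ]]
```

View pics/w1.png

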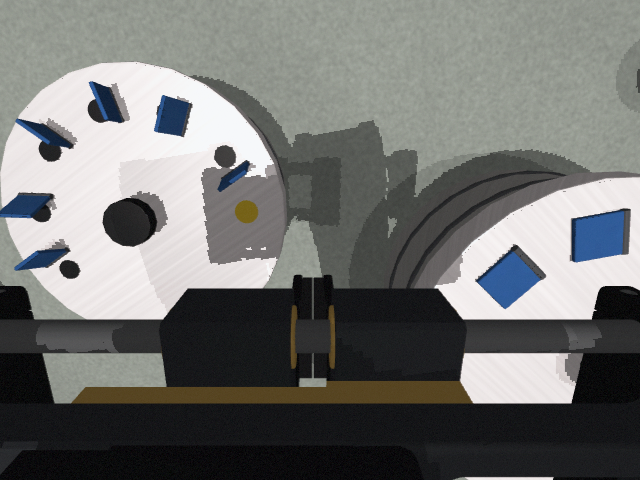

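The wrist view shows the dot at (246,211), vent 0 (225,156), vent 2 (99,110), vent 3 (50,150), vent 4 (41,213) and vent 5 (70,269). I'll fit the lid's pose from these.

```bash
python3 - <<'E'
from h import *
from scipy.optimize import least_squares
s=bot.get_state()
P={-32:(246,211),0:(225,156),72:(97,110),108:(50,150),180:(70,269)}
W={k:ray("wrist",*p,.12,s)[:2] for k,p in P.items()}
f=lambda q:np.concatenate([q[:2]+.08*np.array([np.cos(q[2]+np.radians(k)),np.sin(q[2]+np.radians(k))])-w for k,w in W.items()])
r=least_squares(f,[.521,.109,-1.14]);print(r.x,np.degrees(r.x[2]),(r.fun*1000).round(1))
T={-32:(335.7,268.9),0:(332.8,248.4),72:(294,227),108:(272.8,237),180:(264,280.7)}
W={k:ray("top",*p,.12)[:2] for k,p in T.items()}
r=least_squares(f,[.521,.109,-1.14]);print(r.x,np.degrees(r.x[2]),(r.fun*1000).round(1))
E
```

```text
[ 0.52284641  0.10986829 -1.14576429] -65.64745803703926 [ 0.2 -0.1  0.4  0.3 -0.5 -0.9 -0.1  0.4  0.   0.3]
[ 0.52106099  0.10877388 -1.14571288] -65.64451249174417 [-0.3 -0.6 -0.1  0.3 -0.1  0.3  0.2  0.2  0.2 -0.1]
```

```bash
cat >> h.py <<'E'
C=np.array([.522,.1095]); A0=-65.6
def pose(d,z):
    a=np.radians(A0+d); t=a+np.pi/2
    M=np.array([[np.cos(t),np.sin(t),0],[np.sin(t),-np.cos(t),0],[0,0,-1.]])
    return np.r_[C+.08*np.array([np.cos(a),np.sin(a)]),z],M
def rows(way,start=None):
    if start is None:
        s=bot.get_state(); p0=s["eef_pos"];M0=R.from_rotvec(s["eef_rot"]).as_matrix()
    else: p0,M0=pose(*start)
    o=[]
    for d,z in way:
        p,M=pose(d,z); o.append([round(float(x),2) for x in np.r_[M0.T@(p-p0)/.03, R.from_matrix(M0.T@M).as_rotvec()/np.radians(5)]])
    return str([o])
E
python3 -c "
from h import *
print(rows([(-38,.16),(-38,.16),(-38,.14),(-38,.14),(-38,.135),(-38,.13),(-38,.13)]))
print(rows([(-38,.13-.001*i) for i in range(1,9)],(-38,.13)))"
```

```text
[[[0.28, -1.73, 1.1, -0.0, -0.02, 0.73], [0.28, -1.73, 1.1, -0.0, -0.02, 0.73], [0.28, -1.73, 1.77, -0.0, -0.02, 0.73], [0.28, -1.73, 1.77, -0.0, -0.02, 0.73], [0.28, -1.73, 1.94, -0.0, -0.02, 0.73], [0.28, -1.73, 2.1, -0.0, -0.02, 0.73], [0.28, -1.73, 2.1, -0.0, -0.02, 0.73]]]
[[[0.0, 0.0, 0.03, 0.0, 0.0, 0.0], [0.0, 0.0, 0.07, 0.0, 0.0, 0.0], [0.0, 0.0, 0.1, 0.0, 0.0, 0.0], [0.0, 0.0, 0.13, 0.0, 0.0, 0.0], [0.0, 0.0, 0.17, 0.0, 0.0, 0.0], [0.0, 0.0, 0.2, 0.0, 0.0, 0.0], [0.0, 0.0, 0.23, 0.0, 0.0, 0.0], [0.0, 0.0, 0.27, 0.0, 0.0, 0.0]]]
```

arm_command(increments=[[[0.28, -1.73, 0.6, 0, 0, 0.73], [0.28, -1.73, 1.1, 0, 0, 0.73], [0.28, -1.73, 1.6, 0, 0, 0.73], [0.28, -1.73, 1.9, 0, 0, 0.73], [0.28, -1.73, 2.0, 0, 0, 0.73], [0.28, -1.73, 2.1, 0, 0, 0.73], [0.28, -1.73, 2.1, 0, 0, 0.73], [0.28, -1.73, 2.1, 0, 0, 0.73]]])

```text
clock: 3.28
eef_pos: [0.5024, 0.0317, 0.1291]
eef_rot: [3.119, -0.371, 0.001]
force: [0.3, 0.1, 0.6]
finger_gap: 0.0002
grasp_force: 0.0
```

arm_command(increments=[[[0, 0, 0.1, 0, 0, 0], [0, 0, 0.2, 0, 0, 0], [0, 0, 0.2, 0, 0, 0]]])

```text
clock: 3.65
eef_pos: [0.5018, 0.0318, 0.1223]
eef_rot: [3.12, -0.371, -0.001]
force: [0.4, 1.0, 0.3]
finger_gap: 0.0005
grasp_force: 0.0
```

arm_command(increments=[[[0, 0, 0.03, 0, 0, 0], [0, 0, 0.07, 0, 0, 0], [0, 0, 0.07, 0, 0, 0]]])

```text
clock: 4.03
eef_pos: [0.5021, 0.0317, 0.1206]
eef_rot: [3.119, -0.371, -0.0]
force: [-0.7, 0.9, -0.4]
finger_gap: 0.0006
grasp_force: 0.0
```

arm_command(increments=[[[0, 0, 0.04, 0, 0, 0], [0, 0, 0.04, 0, 0, 0]]])

```text
clock: 4.28
eef_pos: [0.502, 0.0317, 0.1193]
eef_rot: [3.119, -0.371, -0.0]
force: [0.2, -0.0, -0.3]
finger_gap: 0.0003
grasp_force: 0.0
```

arm_command(increments=[[[0, 0, 0.02, 0, 0, 0], [0, 0, 0.02, 0, 0, 0]]])

```text
clock: 4.53
eef_pos: [0.5021, 0.0317, 0.1188]
eef_rot: [3.119, -0.371, -0.0]
force: [0.1, -0.6, 0.1]
finger_gap: 0.0004
grasp_force: 0.0
```

arm_command(increments=[[[0, 0, 0.03, 0, 0, 0], [0, 0, 0.03, 0, 0, 0]]])

```text
clock: 4.78
eef_pos: [0.502, 0.0317, 0.1178]
eef_rot: [3.119, -0.371, -0.0]
force: [-0.1, -0.4, 0.4]
finger_gap: 0.0005
grasp_force: 0.0
```

arm_command(increments=[[[0, 0, 0.02, 0, 0, 0], [0, 0, 0.02, 0, 0, 0]]])

```text
clock: 5.03
eef_pos: [0.5021, 0.0317, 0.1173]
eef_rot: [3.119, -0.371, -0.0]
force: [0.1, 0.5, 0.5]
finger_gap: 0.0005
grasp_force: 0.0
```

arm_command(increments=[[[0, 0, 0.02, 0, 0, 0], [0, 0, 0.02, 0, 0, 0]]])

```text
clock: 5.28
eef_pos: [0.5021, 0.0318, 0.1167]
eef_rot: [3.12, -0.371, -0.0]
force: [-0.6, -0.4, 0.3]
finger_gap: 0.0008
grasp_force: 0.0
```

```bash
python3 - <<'E'
from h import *
import cv2
im=bot.capture("side")[:,:,::-1]
cv2.imwrite("pics/s2.png",cv2.resize(im[170:290,220:380],(800,600),interpolation=cv2.INTER_CUBIC))
print(bot.get_state()["force"])
E
```

```text
[-0.15891608 -0.48479509  0.23167155]
```

View pics/s2.png

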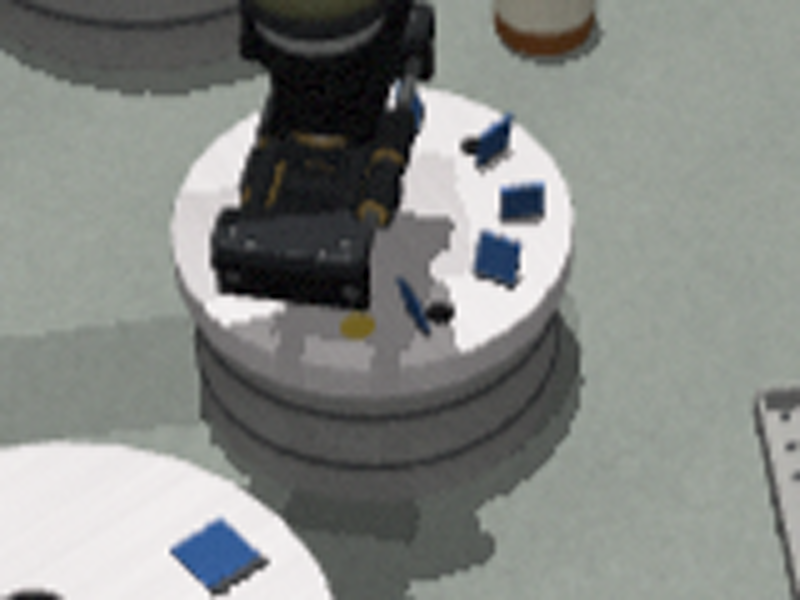

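The gripper hides the fingertips in this side view. The dot at (357,326) and flap 0 at (413,305) are undisturbed. I'll keep feeling downward.

arm_command(increments=[[[0, 0, 0.03, 0, 0, 0], [0, 0, 0.03, 0, 0, 0]]])

```text
clock: 5.58
eef_pos: [0.502, 0.0317, 0.1157]
eef_rot: [3.119, -0.371, -0.0]
force: [-0.4, -0.3, 0.2]
finger_gap: 0.0008
grasp_force: 0.0
```

arm_command(increments=[[[0, 0, 0.03, 0, 0, 0], [0, 0, 0.03, 0, 0, 0]]])

```text
clock: 5.82
eef_pos: [0.502, 0.0317, 0.1148]
eef_rot: [3.119, -0.371, -0.0]
force: [-0.4, 1.0, -0.6]
finger_gap: 0.0003
grasp_force: 0.0
```

arm_command(increments=[[[0, 0, 0.03, 0, 0, 0], [0, 0, 0.03, 0, 0, 0]]])

```text
clock: 6.08
eef_pos: [0.5021, 0.0317, 0.114]
eef_rot: [3.119, -0.371, -0.0]
force: [0.5, 0.7, 0.3]
finger_gap: 0.0003
grasp_force: 0.0
```

arm_command(increments=[[[0, 0, 0.03, 0, 0, 0], [0, 0, 0.03, 0, 0, 0]]])

```text
clock: 6.32
eef_pos: [0.502, 0.0317, 0.113]
eef_rot: [3.119, -0.371, -0.0]
force: [-0.3, -0.1, -0.8]
finger_gap: 0.0006
grasp_force: 0.0
```

```bash
python3 - <<'E'
from h import *
import cv2
im=bot.capture("wrist")[:,:,::-1]
cv2.imwrite("pics/w2.png",im)
print(bot.get_state()["force"])
E
```

```text
[ 0.19823916  0.32481641 -0.99499044]
```

View pics/w2.png

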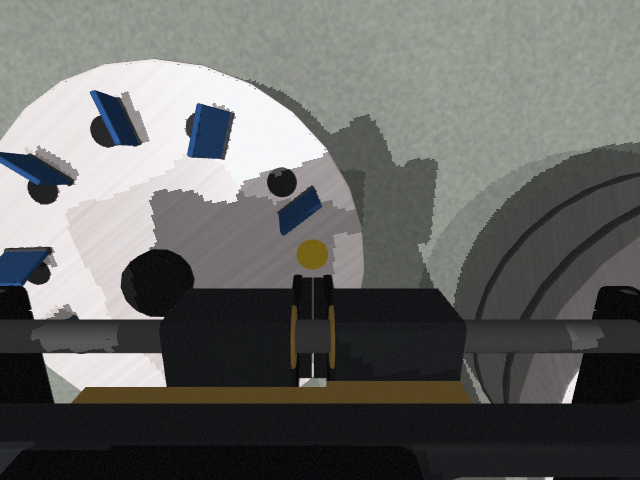

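The wrist view shows the fingertips at (313,275), just short of the dot at (312,254). Vent 0 is at (282,182). I'll fit the lid height from this too.

```bash
python3 - <<'E'
from h import *
from scipy.optimize import least_squares
s=bot.get_state(); 
P={-32:(312,254),0:(282,182),72:(104,131),108:(43,190)}
def f(q):
    return np.concatenate([q[:2]+.08*np.array([np.cos(q[2]+np.radians(k)),np.sin(q[2]+np.radians(k))])-ray("wrist",*w,q[3],s)[:2] for k,w in P.items()])
r=least_squares(f,[.521,.109,-1.14,.12]);print(r.x,np.degrees(r.x[2]),(r.fun*1000).round(1))
print(s["force"],s["torque"])
E
```

```text
[ 0.5223081   0.10962634 -1.14580538  0.12034431] -65.64981214044313 [-0.  -0.1  0.2  0.2 -0.3 -0.6  0.1  0.4]
[ 0.19823916  0.32481641 -0.99499044] [ 0.0452475   0.04142993 -0.04858225]
```

arm_command(increments=[[[0, 0, 0.03, 0, 0, 0], [0, 0, 0.03, 0, 0, 0]]])

```text
clock: 6.62
eef_pos: [0.502, 0.0317, 0.1121]
eef_rot: [3.119, -0.371, -0.0]
force: [0.5, -0.7, 0.4]
finger_gap: 0.0004
grasp_force: 0.0
```

arm_command(increments=[[[0, 0, 0.02, 0, 0, 0], [0, 0, 0.02, 0, 0, 0]]])

```text
clock: 6.88
eef_pos: [0.5021, 0.0318, 0.1116]
eef_rot: [3.12, -0.371, -0.0]
force: [0.5, -0.3, 0.7]
finger_gap: 0.0005
grasp_force: 0.0
```

arm_command(increments=[[[0, 0, 0.03, 0, 0, 0], [0, 0, 0.03, 0, 0, 0]]])

```text
clock: 7.12
eef_pos: [0.5021, 0.0317, 0.1106]
eef_rot: [3.12, -0.371, -0.0]
force: [-0.6, 0.3, 0.1]
finger_gap: 0.0009
grasp_force: 0.0
```

arm_command(increments=[[[0, 0, 0.03, 0, 0, 0], [0, 0, 0.03, 0, 0, 0]]])

```text
clock: 7.38
eef_pos: [0.502, 0.0317, 0.1097]
eef_rot: [3.119, -0.371, -0.0]
force: [-0.6, 0.1, -0.1]
finger_gap: 0.0005
grasp_force: 0.0
```

arm_command(increments=[[[0, 0, 0.03, 0, 0, 0], [0, 0, 0.03, 0, 0, 0]]])

```text
clock: 7.62
eef_pos: [0.502, 0.0317, 0.1088]
eef_rot: [3.119, -0.371, -0.0]
force: [0.1, -0.1, 0.2]
finger_gap: 0.0004
grasp_force: 0.0
```

```bash
python3 - <<'E'
from h import *
import cv2
im=bot.capture("wrist")[:,:,::-1]; cr=cv2.resize(im[235:395,235:395],(600,600),interpolation=cv2.INTER_CUBIC)
cv2.imwrite("pics/w3.png",np.clip(cr.astype(float)*1.8,0,255).astype(np.uint8))
s=bot.get_state();print(s["eef_pos"],s["joints"])
E
```

```text
[0.50207201 0.03173968 0.10888713] [ 0.52918014  0.1026914  -0.67528477  1.88498447  0.06951797  1.17729563
 -1.97793164]
```

View pics/w3.png

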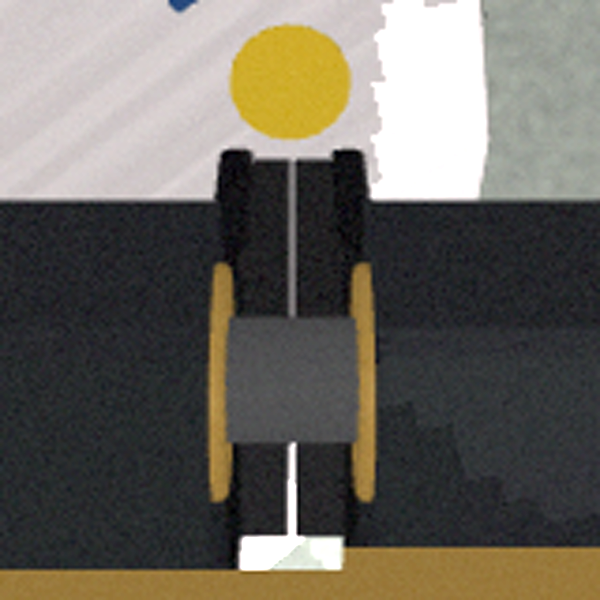

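The crop shows the fingertip edge at about v=275, clear of the lid. It is at the same row in every view, so the tips sit further back than the reported TCP. I'll keep feeling down gently.

arm_command(increments=[[[0, 0, 0.03, 0, 0, 0], [0, 0, 0.03, 0, 0, 0]]])

```text
clock: 7.92
eef_pos: [0.502, 0.0317, 0.1079]
eef_rot: [3.12, -0.371, -0.0]
force: [0.5, 0.3, -0.5]
finger_gap: 0.0004
grasp_force: 0.0
```

arm_command(increments=[[[0, 0, 0.03, 0, 0, 0], [0, 0, 0.03, 0, 0, 0]]])

```text
clock: 8.18
eef_pos: [0.5021, 0.0317, 0.1071]
eef_rot: [3.119, -0.371, -0.0]
force: [0.4, 0.2, 0.3]
finger_gap: 0.0004
grasp_force: 0.0
```

arm_command(increments=[[[0, 0, 0.03, 0, 0, 0], [0, 0, 0.03, 0, 0, 0]]])

```text
clock: 8.43
eef_pos: [0.502, 0.0317, 0.1061]
eef_rot: [3.119, -0.371, -0.0]
force: [0.5, 0.4, 0.4]
finger_gap: 0.0007
grasp_force: 0.0
```

arm_command(increments=[[[0, 0, 0.03, 0, 0, 0], [0, 0, 0.03, 0, 0, 0]]])

```text
clock: 8.68
eef_pos: [0.502, 0.0318, 0.1052]
eef_rot: [3.119, -0.371, -0.0]
force: [0.5, -0.2, -0.7]
finger_gap: 0.0002
grasp_force: 0.0
```

arm_command(increments=[[[0, 0, 0.03, 0, 0, 0], [0, 0, 0.03, 0, 0, 0]]])

```text
clock: 8.93
eef_pos: [0.5021, 0.0318, 0.1044]
eef_rot: [3.12, -0.371, -0.0]
force: [0.3, -0.2, -0.1]
finger_gap: 0.0003
grasp_force: 0.0
```

arm_command(increments=[[[0, 0, 0.03, 0, 0, 0], [0, 0, 0.03, 0, 0, 0]]])

```text
clock: 9.18
eef_pos: [0.502, 0.0317, 0.1035]
eef_rot: [3.119, -0.371, -0.0]
force: [-0.9, 0.7, 0.7]
finger_gap: 0.0003
grasp_force: 0.0
```

arm_command(increments=[[[0, 0, 0.03, 0, 0, 0], [0, 0, 0.03, 0, 0, 0]]])

```text
clock: 9.43
eef_pos: [0.502, 0.0317, 0.1025]
eef_rot: [3.119, -0.371, -0.0]
force: [0.0, -0.6, -0.7]
finger_gap: 0.0005
grasp_force: 0.0
```

arm_command(increments=[[[0, 0, 0.03, 0, 0, 0], [0, 0, 0.03, 0, 0, 0]]])

```text
clock: 9.68
eef_pos: [0.502, 0.0317, 0.1016]
eef_rot: [3.119, -0.371, -0.0]
force: [-0.9, 0.1, -0.3]
finger_gap: 0.0006
grasp_force: 0.0
```

arm_command(increments=[[[0, 0, 0.03, 0, 0, 0], [0, 0, 0.03, 0, 0, 0]]])

```text
clock: 9.93
eef_pos: [0.5021, 0.0317, 0.1007]
eef_rot: [3.119, -0.371, -0.0]
force: [0.4, 0.1, 0.2]
finger_gap: 0.0006
grasp_force: 0.0
```

```bash
python3 - <<'E'
from h import *
import cv2
im=bot.capture("wrist")[:,:,::-1]; cv2.imwrite("pics/w4.png",np.clip(im.astype(float)*1.5,0,255).astype(np.uint8))
sd=bot.capture("side")[:,:,::-1]
cv2.imwrite("pics/ws.png",np.hstack([cv2.resize(im[130:390,200:420],(380,449)),cv2.resize(sd[170:290,230:332],(380,449),interpolation=cv2.INTER_CUBIC)]))
E
```

```text
(no output)
```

View pics/ws.png

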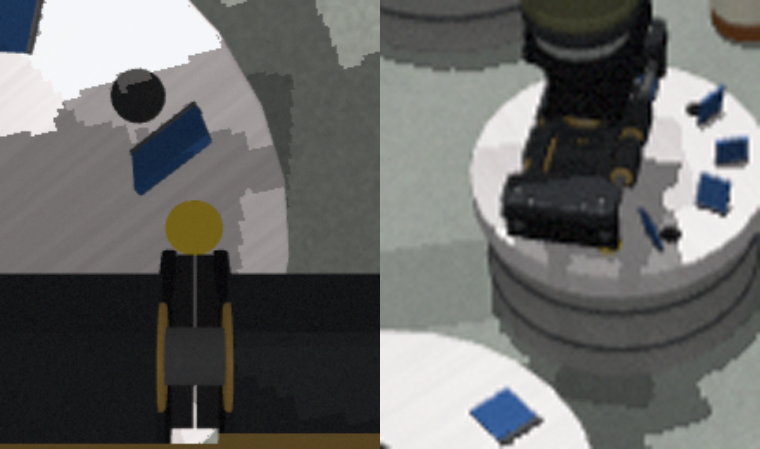

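The left pane shows the fingertips near the dot but not yet touching it. In the right pane the drum is undisturbed.

arm_command(increments=[[[0, 0, 0.03, 0, 0, 0], [0, 0, 0.03, 0, 0, 0]]])

```text
clock: 10.28
eef_pos: [0.502, 0.0317, 0.0998]
eef_rot: [3.119, -0.371, -0.0]
force: [-0.0, 0.1, 0.2]
finger_gap: 0.0003
grasp_force: 0.0
```

arm_command(increments=[[[0, 0, 0.03, 0, 0, 0], [0, 0, 0.03, 0, 0, 0]]])

```text
clock: 10.52
eef_pos: [0.502, 0.0318, 0.0989]
eef_rot: [3.12, -0.371, -0.0]
force: [0.3, 0.3, -0.0]
finger_gap: 0.0005
grasp_force: 0.0
```

arm_command(increments=[[[0, 0, 0.03, 0, 0, 0], [0, 0, 0.03, 0, 0, 0]]])

```text
clock: 10.78
eef_pos: [0.5021, 0.0317, 0.0981]
eef_rot: [3.119, -0.371, -0.0]
force: [1.1, 0.5, -0.4]
finger_gap: 0.0006
grasp_force: 0.0
```

arm_command(increments=[[[0, 0, 0.03, 0, 0, 0], [0, 0, 0.03, 0, 0, 0]]])

```text
clock: 11.02
eef_pos: [0.502, 0.0318, 0.0971]
eef_rot: [3.12, -0.371, -0.0]
force: [0.0, -0.5, -0.1]
finger_gap: 0.0006
grasp_force: 0.0
```

arm_command(increments=[[[0, 0, 0.03, 0, 0, 0], [0, 0, 0.03, 0, 0, 0]]])

```text
clock: 11.28
eef_pos: [0.502, 0.0317, 0.0962]
eef_rot: [3.119, -0.371, -0.0]
force: [0.8, -0.9, 0.7]
finger_gap: 0.0006
grasp_force: 0.0
```

arm_command(increments=[[[0, 0, 0.03, 0, 0, 0], [0, 0, 0.03, 0, 0, 0]]])

```text
clock: 11.52
eef_pos: [0.5021, 0.0318, 0.0954]
eef_rot: [3.12, -0.371, -0.0]
force: [0.2, 0.2, -0.1]
finger_gap: 0.0005
grasp_force: 0.0
```

```bash
python3 - <<'E'
from h import *
import cv2
s=bot.get_state(); im=bot.capture("wrist"); g=cv2.cvtColor(im,cv2.COLOR_RGB2HSV)
b,a=np.nonzero((abs(g[...,0].astype(int)-24)<6)&(g[...,1]>150)&(np.arange(480)[:,None]<285))
print(a.mean(),b.mean(),a.min(),a.max(),b.min(),b.max(),s["eef_pos"],s["force"])
print(ray("wrist",a.mean(),b.mean(),.12,s), "expect",pose(-32,.12)[0])
print(im[262:300:2,305].mean(1).round())
E
```

```text
311.91169154228857 264.14800995024876 295 328 249 281 [0.50205903 0.03175303 0.0953508 ] [ 0.23968372  0.17715789 -0.14837521]
[0.5120068  0.03041464 0.12      ] expect [0.51141949 0.03020276 0.12      ]
[79. 77. 76. 78. 78. 77. 78. 77. 18. 14. 18. 18. 19. 17. 13. 18. 15. 20.
 19.]
```

The dot is still where the fit puts it (within 0.6 mm), so the tips really are shorter than stated. I'll keep feeling down in small steps and watch the clearance over the knob.

arm_command(increments=[[[0, 0, 0.03, 0, 0, 0], [0, 0, 0.03, 0, 0, 0]]])

```text
clock: 11.82
eef_pos: [0.502, 0.0318, 0.0945]
eef_rot: [3.119, -0.371, -0.0]
force: [0.7, 0.4, 0.2]
finger_gap: -0.0
grasp_force: 0.0
```

arm_command(increments=[[[0, 0, 0.03, 0, 0, 0], [0, 0, 0.03, 0, 0, 0]]])

```text
clock: 12.08
eef_pos: [0.502, 0.0317, 0.0935]
eef_rot: [3.119, -0.371, -0.0]
force: [-0.7, -0.1, -0.0]
finger_gap: 0.0006
grasp_force: 0.0
```

arm_command(increments=[[[0, 0, 0.03, 0, 0, 0], [0, 0, 0.03, 0, 0, 0]]])

```text
clock: 12.32
eef_pos: [0.502, 0.0317, 0.0926]
eef_rot: [3.119, -0.371, -0.0]
force: [-0.7, 0.3, -0.2]
finger_gap: 0.0004
grasp_force: 0.0
```

arm_command(increments=[[[0, 0, 0.03, 0, 0, 0], [0, 0, 0.03, 0, 0, 0]]])

```text
clock: 12.58
eef_pos: [0.502, 0.0317, 0.0918]
eef_rot: [3.119, -0.371, -0.0]
force: [0.1, -0.1, 0.6]
finger_gap: 0.0004
grasp_force: 0.0
```

arm_command(increments=[[[0, 0, 0.03, 0, 0, 0], [0, 0, 0.03, 0, 0, 0]]])

```text
clock: 12.82
eef_pos: [0.5021, 0.0317, 0.0909]
eef_rot: [3.119, -0.371, -0.0]
force: [0.5, -0.2, -0.5]
finger_gap: 0.0007
grasp_force: 0.0
```

arm_command(increments=[[[0, 0, 0.03, 0, 0, 0], [0, 0, 0.03, 0, 0, 0]]])

```text
clock: 13.08
eef_pos: [0.5021, 0.0317, 0.09]
eef_rot: [3.119, -0.371, -0.0]
force: [0.8, -0.3, 0.3]
finger_gap: 0.0003
grasp_force: 0.0
```

```bash
python3 - <<'E'
from h import *
import cv2
s=bot.get_state(); im=bot.capture("wrist")[:,:,::-1]; t=bot.capture("top")[:,:,::-1]
print(s["eef_pos"],s["force"],s["finger_gap"])
cv2.imwrite("pics/wt.png",np.hstack([cv2.resize(np.clip(im*1.6,0,255).astype(np.uint8)[100:480,130:510],(400,400)),cv2.resize(t[200:330,235:365],(400,400),interpolation=cv2.INTER_CUBIC)]))
E
```

```text
[0.50205916 0.03173926 0.08995591] [ 0.82210307 -0.31769843  0.34600146] 0.0002758931717793714
```

View pics/wt.png

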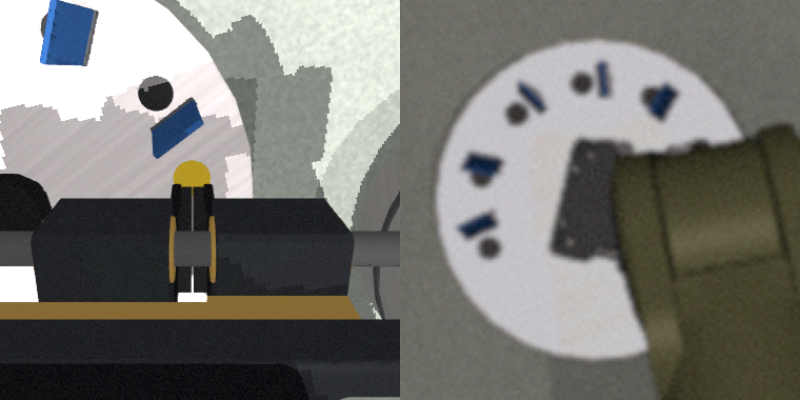

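The fingertips now just overlap the dot's near edge, and nothing has moved. I'll rise 24 mm and open the fingers by a known gap, which gives the true tip depth from the wrist image.

arm_command(increments=[[[0, 0, -0.8, 0, 0, 0], [0, 0, -0.8, 0, 0, 0], [0, 0, -0.8, 0, 0, 0], [0, 0, -0.8, 0, 0, 0]]], claw=40)

```text
clock: 13.68
eef_pos: [0.5015, 0.0317, 0.1132]
eef_rot: [3.119, -0.371, -0.002]
force: [-0.2, 0.0, -0.4]
finger_gap: 0.0311
grasp_force: 0.0
```

```bash
python3 - <<'E'
from h import *
import cv2
s=bot.get_state(); im=bot.capture("wrist")[:,:,::-1]
print(s["eef_pos"],s["force"],s["finger_gap"])
cv2.imwrite("pics/w5.png",cv2.resize(np.clip(im*1.8,0,255).astype(np.uint8)[230:400,210:410],(800,680))[:600])
E
```

```text
[0.5015145  0.03168934 0.11323359] [-0.24165087  0.03951721 -0.42459791] 0.031061333629747456
```

View pics/w5.png

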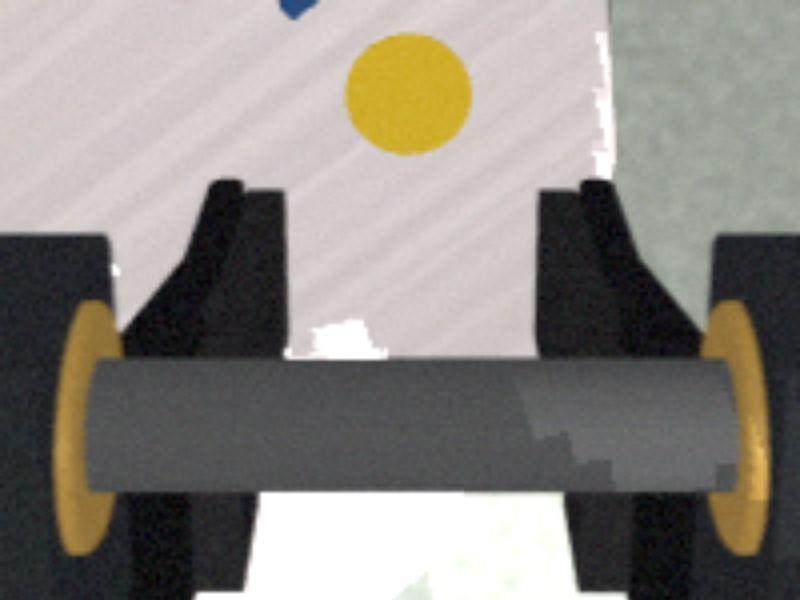

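With the fingers open 31 mm, the inner tip edges at v≈277 are 63 px apart. That puts the real tips about 40 mm behind the nominal TCP, with the 19 mm pads confirmed. I'll get the depth of the finger carriage the same way, for knob clearance.

```bash
python3 - <<'E'
from h import *
import cv2
s=bot.get_state(); im=bot.capture("wrist"); cl=cv2.imread("pics/w4.png")
cl=(cl/1.5).mean(2); op=im.mean(2); print(s["finger_gap"],s["eef_pos"][2])
for v in (270,275,280,285,288,290,293,297,302,310):
    f=lambda a:[int(x) for x in np.nonzero(np.diff((a[v]<52).astype(int)))[0]]
    print(v,"closed",f(cl),"open",f(op))
E
```

```text
0.03250870452660777 0.11328414354275661
270 closed [18, 27, 118, 177, 505, 512, 571, 584] open [28, 48, 123, 191, 493, 500, 551, 563]
275 closed [14, 31, 114, 181, 294, 301, 323, 330, 502, 510, 567, 580] open [24, 48, 121, 192, 261, 267, 357, 364, 490, 498, 547, 558]
280 closed [10, 33, 110, 183, 292, 311, 313, 332, 499, 507, 562, 575] open [12, 15, 20, 25, 28, 46, 120, 193, 258, 278, 346, 366, 487, 495, 542, 554]
285 closed [6, 33, 108, 185, 292, 311, 313, 332, 496, 504, 558, 571] open [120, 192, 256, 278, 345, 368, 485, 492, 538, 550]
288 closed [31, 107, 186, 291, 311, 313, 333, 370, 371, 387, 388, 398, 399, 421, 436, 494, 502, 555, 568, 599, 635] open [24, 121, 192, 255, 278, 345, 369, 401, 402, 417, 433, 456, 498, 536, 547, 599, 635]
290 closed [30, 107, 311, 313, 438, 493, 501, 553, 566, 598] open [25, 121, 233, 254, 278, 345, 369, 391, 500, 535, 545, 598]
293 closed [26, 107, 311, 313, 441, 492, 500, 551, 563, 597] open [26, 121, 233, 253, 279, 345, 371, 390, 504, 533, 543, 597]
297 closed [27, 107, 311, 313, 444, 490, 497, 548, 560, 596] open [27, 116, 234, 251, 279, 345, 374, 390, 509, 531, 540, 596]
302 closed [28, 108, 311, 313, 448, 488, 495, 545, 555, 595] open [28, 110, 234, 246, 279, 345, 378, 390, 515, 528, 538, 595]
310 closed [28, 112, 291, 296, 311, 313, 328, 333, 454, 485, 492, 540, 551, 595] open [28, 101, 224, 239, 279, 345, 385, 400, 533, 595]
```

The carriage sits about 98 mm above the true tips, so the knob has ample clearance. I'll shut the fingers and go down to contact at about z≈0.080.

arm_command(increments=[[[0, 0, 0, 0, 0, 0], [0, 0, 0.2, 0, 0, 0], [0, 0, 0.4, 0, 0, 0], [0, 0, 0.6, 0, 0, 0], [0, 0, 0.8, 0, 0, 0], [0, 0, 0.92, 0, 0, 0], [0, 0, 0.92, 0, 0, 0]]], claw=0)

```text
clock: 14.65
eef_pos: [0.5019, 0.0318, 0.0861]
eef_rot: [3.12, -0.371, -0.001]
force: [-0.2, -0.2, 0.5]
finger_gap: 0.0005
grasp_force: 0.0
```

arm_command(increments=[[[0, 0, 0.03, 0, 0, 0], [0, 0, 0.03, 0, 0, 0]]])

```text
clock: 14.9
eef_pos: [0.5023, 0.0317, 0.0857]
eef_rot: [3.119, -0.371, 0.0]
force: [-0.7, 0.1, 0.7]
finger_gap: 0.0007
grasp_force: 0.0
```

arm_command(increments=[[[0, 0, 0.03, 0, 0, 0], [0, 0, 0.03, 0, 0, 0]]])

```text
clock: 15.15
eef_pos: [0.5021, 0.0317, 0.0846]
eef_rot: [3.119, -0.371, 0.0]
force: [-0.0, -0.2, -0.2]
finger_gap: 0.0002
grasp_force: 0.0
```

arm_command(increments=[[[0, 0, 0.03, 0, 0, 0], [0, 0, 0.03, 0, 0, 0]]])

```text
clock: 15.4
eef_pos: [0.502, 0.0317, 0.0837]
eef_rot: [3.119, -0.371, -0.0]
force: [0.4, -0.6, 0.3]
finger_gap: 0.0005
grasp_force: 0.0
```

arm_command(increments=[[[0, 0, 0.03, 0, 0, 0], [0, 0, 0.03, 0, 0, 0]]])

```text
clock: 15.65
eef_pos: [0.502, 0.0317, 0.0827]
eef_rot: [3.119, -0.371, -0.0]
force: [0.3, 0.1, -0.9]
finger_gap: 0.0004
grasp_force: 0.0
```

arm_command(increments=[[[0, 0, 0.03, 0, 0, 0], [0, 0, 0.03, 0, 0, 0]]])

```text
clock: 15.9
eef_pos: [0.502, 0.0318, 0.0818]
eef_rot: [3.119, -0.371, -0.0]
force: [-0.2, 0.0, -0.5]
finger_gap: 0.0003
grasp_force: 0.0
```

arm_command(increments=[[[0, 0, 0.03, 0, 0, 0], [0, 0, 0.03, 0, 0, 0]]])

```text
clock: 16.15
eef_pos: [0.502, 0.0317, 0.0809]
eef_rot: [3.119, -0.371, -0.0]
force: [-0.4, 0.7, -0.2]
finger_gap: 0.0007
grasp_force: 0.0
```

arm_command(increments=[[[0, 0, 0.03, 0, 0, 0], [0, 0, 0.03, 0, 0, 0]]])

```text
clock: 16.4
eef_pos: [0.5022, 0.0317, 0.0806]
eef_rot: [3.119, -0.371, 0.0]
force: [-2.2, 0.0, 4.5]
finger_gap: 0.0003
grasp_force: 2.5
```

Contact: the lid is at reported z≈0.0807, with 4.5 N. Next I'll compute the sweep for one flap. The same increments then serve for each of the six.

```bash
python3 - <<'E'
from h import *
m=lambda L:[(a,h/1000) for a,h in L]
print(rows(m([(-38,7),(-38,14),(-33,14),(-28,14),(-24,14),(-24,14)]),(-38,-.0005)))
W=[(-20,14),(-16,13.5),(-12.5,12),(-9,10.5),(-5.5,9),(-2,7),(1.5,5),(5,4),(5,3),(5,3),(7.5,10),(12,14)]
print(rows(m(W),(-24,.014)))
E
```

```text
[[[0.0, 0.0, -0.25, 0.0, 0.0, 0.0], [0.0, 0.0, -0.48, 0.0, 0.0, 0.0], [0.23, -0.01, -0.48, 0.0, 0.0, -1.0], [0.46, -0.04, -0.48, 0.0, 0.0, -2.0], [0.65, -0.08, -0.48, 0.0, 0.0, -2.8], [0.65, -0.08, -0.48, 0.0, 0.0, -2.8]]]
[[[0.19, -0.01, 0.0, 0.0, 0.0, -0.8], [0.37, -0.03, 0.02, 0.0, 0.0, -1.6], [0.53, -0.05, 0.07, 0.0, 0.0, -2.3], [0.69, -0.09, 0.12, 0.0, 0.0, -3.0], [0.85, -0.14, 0.17, 0.0, 0.0, -3.7], [1.0, -0.19, 0.23, 0.0, 0.0, -4.4], [1.15, -0.26, 0.3, 0.0, 0.0, -5.1], [1.29, -0.33, 0.33, 0.0, 0.0, -5.8], [1.29, -0.33, 0.37, 0.0, 0.0, -5.8], [1.29, -0.33, 0.37, 0.0, 0.0, -5.8], [1.39, -0.39, 0.13, 0.0, 0.0, -6.3], [1.57, -0.51, 0.0, 0.0, 0.0, -7.2]]]
```

arm_command(increments=[[[0, 0, -0.25, 0, 0, 0], [0, 0, -0.48, 0, 0, 0], [0.23, -0.01, -0.48, 0, 0, -1], [0.46, -0.04, -0.48, 0, 0, -2], [0.65, -0.08, -0.48, 0, 0, -2.8], [0.65, -0.08, -0.48, 0, 0, -2.8]]])

```text
clock: 17.15
eef_pos: [0.522, 0.0295, 0.0947]
eef_rot: [-3.141, -0.01, -0.0]
force: [-0.1, 0.5, 0.2]
finger_gap: 0.0004
grasp_force: 0.0
```

arm_command(increments=[[[0.19, -0.01, 0, 0, 0, -0.8], [0.37, -0.03, 0.02, 0, 0, -1.6], [0.53, -0.05, 0.07, 0, 0, -2.3], [0.69, -0.09, 0.12, 0, 0, -3], [0.85, -0.14, 0.17, 0, 0, -3.7], [1, -0.19, 0.23, 0, 0, -4.4], [1.15, -0.26, 0.3, 0, 0, -5.1], [1.29, -0.33, 0.33, 0, 0, -5.8], [1.29, -0.33, 0.36, 0, 0, -5.8], [1.29, -0.33, 0.36, 0, 0, -5.8]]])

```text
clock: 18.4
eef_pos: [0.5605, 0.04, 0.0842]
eef_rot: [3.039, 0.796, 0.002]
force: [-0.4, 1.2, 2.7]
finger_gap: 0.0004
grasp_force: 0.9
```

Flap 0 is flat: contact at h=3.5 mm with 2.7 N. On to the next flaps.

arm_command(increments=[[[0.05, 0, -0.15, 0, 0, -0.2], [0.12, 0, -0.26, 0, 0, -0.5], [0.32, -0.02, -0.36, 0, 0, -1.4], [0.32, -0.02, -0.36, 0, 0, -1.4]]])

```text
clock: 18.9
eef_pos: [0.5687, 0.0452, 0.0948]
eef_rot: [-2.984, -0.982, -0.001]
force: [0.2, 0.4, -0.6]
finger_gap: 0.0006
grasp_force: 0.0
```

arm_command(increments=[[[0.19, -0.01, 0, 0, 0, -0.8], [0.37, -0.03, 0.02, 0, 0, -1.6], [0.53, -0.05, 0.07, 0, 0, -2.3], [0.69, -0.09, 0.12, 0, 0, -3], [0.85, -0.14, 0.17, 0, 0, -3.7], [1, -0.19, 0.23, 0, 0, -4.4], [1.15, -0.26, 0.3, 0, 0, -5.1], [1.29, -0.33, 0.33, 0, 0, -5.8], [1.29, -0.33, 0.36, 0, 0, -5.8], [1.29, -0.33, 0.36, 0, 0, -5.8]]])

```text
clock: 20.15
eef_pos: [0.5936, 0.076, 0.0842]
eef_rot: [-2.645, -1.696, -0.0]
force: [-1.1, 0.7, 3.5]
finger_gap: 0.0004
grasp_force: 1.9
```

```bash
python3 -c "
from h import *
s=bot.get_state();p,M=pose(41,.084);print(s['eef_pos']-p,R.from_matrix(M.T@R.from_rotvec(s['eef_rot']).as_matrix()).as_rotvec(degrees=True).round(2),s['force'])"
```

```text
[-0.00116651 -0.00015042  0.00017996] [-0.01  0.01  0.07] [-1.08804176  0.70663987  3.53853848]
```

Tracking is within about 1 mm. Next are flaps 2 and 3.

arm_command(increments=[[[0.05, 0, -0.15, 0, 0, -0.2], [0.12, 0, -0.26, 0, 0, -0.5], [0.32, 0, -0.36, 0, 0, -1.4], [0.32, 0, -0.36, 0, 0, -1.4]]])

```text
clock: 20.65
eef_pos: [0.5978, 0.0851, 0.0947]
eef_rot: [-2.534, -1.856, -0.001]
force: [0.1, -0.6, 0.3]
finger_gap: 0.0006
grasp_force: 0.0
```

arm_command(increments=[[[0.19, -0.01, 0, 0, 0, -0.8], [0.37, -0.03, 0.02, 0, 0, -1.6], [0.53, -0.05, 0.07, 0, 0, -2.3], [0.69, -0.09, 0.12, 0, 0, -3], [0.85, -0.14, 0.17, 0, 0, -3.7], [1, -0.19, 0.23, 0, 0, -4.4], [1.15, -0.26, 0.3, 0, 0, -5.1], [1.29, -0.33, 0.33, 0, 0, -5.8], [1.29, -0.33, 0.36, 0, 0, -5.8], [1.29, -0.33, 0.36, 0, 0, -5.8]]])

```text
clock: 21.9
eef_pos: [0.5997, 0.1246, 0.0842]
eef_rot: [-1.991, -2.43, 0.0]
force: [-1.8, 1.2, 4.2]
finger_gap: 0.0006
grasp_force: 2.2
```

arm_command(increments=[[[0.05, 0, -0.15, 0, 0, -0.2], [0.12, 0, -0.26, 0, 0, -0.5], [0.32, 0, -0.36, 0, 0, -1.4], [0.32, 0, -0.36, 0, 0, -1.4]]])

```text
clock: 22.4
eef_pos: [0.598, 0.1345, 0.0948]
eef_rot: [1.837, 2.549, 0.001]
force: [1.0, 0.1, -0.8]
finger_gap: 0.0004
grasp_force: 0.0
```

arm_command(increments=[[[0.19, -0.01, 0, 0, 0, -0.8], [0.37, -0.03, 0.02, 0, 0, -1.6], [0.53, -0.05, 0.07, 0, 0, -2.3], [0.69, -0.09, 0.12, 0, 0, -3], [0.85, -0.14, 0.17, 0, 0, -3.7], [1, -0.19, 0.23, 0, 0, -4.4], [1.15, -0.26, 0.3, 0, 0, -5.1], [1.29, -0.33, 0.33, 0, 0, -5.8], [1.29, -0.33, 0.36, 0, 0, -5.8], [1.29, -0.33, 0.36, 0, 0, -5.8]]])

```text
clock: 23.65
eef_pos: [0.576, 0.1676, 0.0841]
eef_rot: [-1.143, -2.926, 0.001]
force: [-2.6, -0.0, 4.7]
finger_gap: 0.0009
grasp_force: 2.5
```

```bash
python3 -c "
from h import *
s=bot.get_state();p,M=pose(113,.084);print(M.T@(s['eef_pos']-p),R.from_matrix(M.T@R.from_rotvec(s['eef_rot']).as_matrix()).as_rotvec(degrees=True).round(2),s['force'],s['joints'])"
```

```text
[-0.00040952 -0.00072902 -0.00014158] [0.03 0.03 0.08] [-2.55257376 -0.04692086  4.71907066] [ 0.52384655  0.51166544 -1.09618175  1.67366882  0.47578796  1.25404328
  0.15187912]
```

Force is creeping up slightly, so I'll ease the press a little. Flaps 4 and 5 next.

arm_command(increments=[[[0.05, 0, -0.15, 0, 0, -0.2], [0.12, 0, -0.26, 0, 0, -0.5], [0.32, 0, -0.36, 0, 0, -1.4], [0.32, 0, -0.36, 0, 0, -1.4]]])

```text
clock: 24.15
eef_pos: [0.5691, 0.1745, 0.0947]
eef_rot: [0.959, 2.991, 0.001]
force: [-0.6, 0.4, 0.2]
finger_gap: 0.0006
grasp_force: 0.0
```

arm_command(increments=[[[0.19, -0.01, 0, 0, 0, -0.8], [0.37, -0.03, 0.02, 0, 0, -1.6], [0.53, -0.05, 0.07, 0, 0, -2.3], [0.69, -0.09, 0.12, 0, 0, -3], [0.85, -0.14, 0.17, 0, 0, -3.7], [1, -0.19, 0.23, 0, 0, -4.4], [1.15, -0.26, 0.3, 0, 0, -5.1], [1.29, -0.33, 0.33, 0, 0, -5.8], [1.29, -0.33, 0.35, 0, 0, -5.8], [1.29, -0.33, 0.35, 0, 0, -5.8]]])

```text
clock: 25.4
eef_pos: [0.5317, 0.1883, 0.0841]
eef_rot: [-0.183, -3.135, 0.001]
force: [-3.4, -0.6, 3.6]
finger_gap: 0.0007
grasp_force: 2.0
```

```bash
python3 -c "
from h import *
s=bot.get_state();p,M=pose(149,.084);print(M.T@(s['eef_pos']-p),R.from_matrix(M.T@R.from_rotvec(s['eef_rot']).as_matrix()).as_rotvec(degrees=True).round(2),s['force'],s['joints'])"
```

```text
[-0.00059738 -0.00060981 -0.00014628] [0.03 0.04 0.07] [-3.38671501 -0.5846675   3.62836348] [ 0.62158163  0.52273002 -1.27300415  1.75930185  0.52489556  1.26045015
  0.67007549]
```

Flap 4 is down. Joint 3 is at −1.27, near its −1.38 limit, so I'll do flap 5 with the tool's yaw held, checking midway.

arm_command(increments=[[[0.05, 0, -0.15, 0, 0, 0], [0.12, 0, -0.25, 0, 0, 0], [0.32, 0, -0.35, 0, 0, 0], [0.32, 0, -0.35, 0, 0, 0]]])

```text
clock: 25.9
eef_pos: [0.5222, 0.1897, 0.0948]
eef_rot: [0.179, 3.136, -0.001]
force: [-0.5, 0.5, 0.1]
finger_gap: 0.0005
grasp_force: 0.0
```

```bash
python3 -c "
from h import *
s=bot.get_state();print(s['joints'],s['eef_pos']-pose(156,.0947)[0])
p0=s['eef_pos'];M0=R.from_rotvec(s['eef_rot']).as_matrix();L=.0807
W=[(-20,14),(-16,13.5),(-12.5,12),(-9,10.5),(-5.5,9),(-2,7),(1.5,5),(5,4),(5,3.1)]
for e,h in W: print([round(float(x),2) for x in M0.T@(pose(180+e,L+h/1000)[0]-p0)/.03])"
```

```text
[ 0.64422225  0.49022118 -1.29377907  1.76944518  0.49549599  1.26557703
  0.68082563] [0.00073489 0.00022535 0.00011969]
[0.21, -0.04, 0.0]
[0.39, -0.08, 0.02]
[0.54, -0.13, 0.07]
[0.7, -0.18, 0.12]
[0.85, -0.25, 0.17]
[0.99, -0.32, 0.24]
[1.13, -0.41, 0.3]
[1.27, -0.5, 0.34]
[1.27, -0.5, 0.37]
```

arm_command(increments=[[[-0.1, 0, -0.4, 0, 0, 0], [-0.1, 0, -0.6, 0, 0, 2], [-0.1, 0, -0.6, 0, 0, 4], [-0.1, 0, -0.6, 0, 0, 6], [-0.1, 0, -0.6, 0, 0, 8], [-0.1, 0, -0.6, 0, 0, 8]]])

```text
clock: 26.65
eef_pos: [0.526, 0.1893, 0.1133]
eef_rot: [1.239, 2.886, 0.0]
force: [0.0, 0.1, -0.4]
finger_gap: 0.0006
grasp_force: 0.0
```

```bash
python3 -c "
from h import *
s=bot.get_state();print(s['joints'])
p0=s['eef_pos'];M0=R.from_rotvec(s['eef_rot']).as_matrix();L=.0807
W=[(-26,20),(-24,14),(-20,14),(-16,13.5),(-12.5,12),(-9,10.5),(-5.5,9),(-2,7),(1.5,5),(5,4),(5,3.1)]
for e,h in W: print([round(float(x),2) for x in M0.T@(pose(180+e,L+h/1000)[0]-p0)/.03])
print(R.from_matrix(M0.T@pose(180,0)[1]).as_rotvec(degrees=True))"
```

```text
[ 0.56745705  0.38308801 -1.15378349  1.74271411  0.36858179  1.25713949
  0.08367018]
[0.04, -0.04, 0.42]
[0.11, -0.11, 0.62]
[0.23, -0.25, 0.62]
[0.34, -0.39, 0.64]
[0.43, -0.53, 0.69]
[0.52, -0.67, 0.74]
[0.59, -0.82, 0.79]
[0.65, -0.97, 0.85]
[0.71, -1.12, 0.92]
[0.75, -1.28, 0.95]
[0.75, -1.28, 0.98]
[-9.60724550e-03  8.13489610e-02 -7.08710653e+01]
```

Joint 3 is back to −1.15. The tip is nearly square, so I'll sweep flap 5 at this yaw.

arm_command(increments=[[[0.04, -0.04, 0.42, 0, 0, 0], [0.11, -0.11, 0.62, 0, 0, 0], [0.23, -0.25, 0.62, 0, 0, 0], [0.34, -0.39, 0.64, 0, 0, 0], [0.43, -0.53, 0.69, 0, 0, 0], [0.52, -0.67, 0.74, 0, 0, 0], [0.59, -0.82, 0.79, 0, 0, 0], [0.65, -0.97, 0.85, 0, 0, 0], [0.71, -1.12, 0.92, 0, 0, 0], [0.75, -1.28, 0.95, 0, 0, 0], [0.75, -1.28, 0.98, 0, 0, 0], [0.75, -1.28, 0.98, 0, 0, 0]]])

```text
clock: 28.15
eef_pos: [0.4821, 0.1791, 0.0841]
eef_rot: [1.242, 2.885, -0.001]
force: [-2.4, -0.3, 7.6]
finger_gap: 0.0002
grasp_force: 4.1
```

arm_command(increments=[[[0, 0, -0.5, 0, 0, 0], [0, 0, -1.5, 0, 0, 0], [0, 0, -3, 0, 0, 0], [0, 0, -4, 0, 0, 0], [-1, -1, -5, 0, 0, 0], [-2, -2, -5, 0, 0, 0], [-2, -2, -5, 0, 0, 0]]])

```text
clock: 29.02
eef_pos: [0.4803, 0.0899, 0.2337]
eef_rot: [1.252, 2.879, -0.004]
force: [-0.2, 0.1, -0.6]
finger_gap: 0.0002
grasp_force: 0.0
```

```bash
python3 - <<'E'
from h import *
import cv2
s=bot.get_state(); print(s["joints"],s["eef_pos"])
sd=bot.capture("side")[:,:,::-1]; t=bot.capture("top")[:,:,::-1]
cv2.imwrite("pics/fin.png",np.hstack([cv2.resize(t[205:325,238:358],(400,400),interpolation=cv2.INTER_CUBIC),cv2.resize(sd[165:285,235:355],(400,400),interpolation=cv2.INTER_CUBIC)]))
E
```

```text
[ 1.05591407 -0.02931207 -1.25411606  1.72711617 -0.02450478  1.42336254
  0.55569096] [0.48026765 0.08991474 0.23368703]
```

View pics/fin.png

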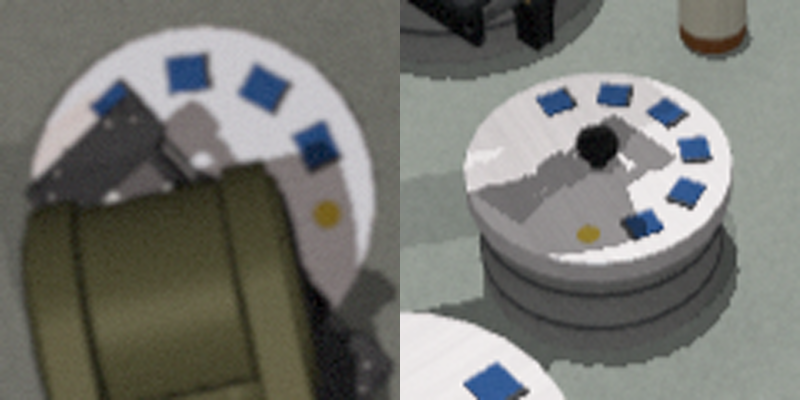

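In the side pane all six flaps lie flat. In the top pane the dot is still at (327,214), so the drum has not moved, and the arm is clear.

```bash
python3 -c "
from workcell import bot
print(bot.job_done())"
```

```text
the job is handed in; nothing more can be done
None
```

All six flaps are folded flat in order from the yellow dot; the job was handed in at about 29 s, with the drum unmoved in the final pictures, the arm clear, and at most 7.6 N read when pressing the flaps.

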